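# Pop the blue movement case

### The arm

A 6-joint arm with a two-finger parallel gripper is mounted at the origin on the work surface. World frame = base frame: x ahead of the robot, y to its left, z up, the work surface at z = 0. Lengths are in m, angles in rad, forces in N, time in s.
With the tool pointing down it reaches from about 0.35 to 0.775 m from the base axis. Payload 5.5 kg.
Tool frame: the origin (TCP) lies where the fingers leave the gripper's body, on its centre line; the fingertips stand 73 mm ahead of it and the grasp point (between the pads) lies 54 mm ahead of it; z points along the fingers, y is the direction in which the jaws open and shut (so a half turn about z gives the same grasp; the last joint's range is limited). The gripper opens to 85 mm and grips with 20 to 120 N. Pads are 22 mm wide; open, the fingers measure 114 mm over their backs; the gripper's body (76 mm by 85 mm) begins 54 mm behind the grasp point. The pads swing forward as they close: fully open they stand 13 mm farther back than shut.
Start: joints at [1.008, 0.313, 0.046, 1.304, 0, 1.431], TCP at [0.236, 0.524, 0.304] pointing down, gripper open.
Joint ranges: [-2.76, 2.76], [-0.86, 1.69], [-1.03, 1.26], [-2.2, 2.34], [-1.47, 1.5], [-3.14, 3.14]. Speed limits (rad/s): [2.57, 2.57, 3.14, 3.14, 3.14, 3.14].

### API

Orientations are given as a unit quaternion [w, x, y, z].
In Python, from workcell import env, read_camera, job, cut_out gives the robot as it stands.
- The arm moves only by the tool servo_tool, never from a script. Its argument "deltas" is a list of rows, each an object of numbers: "dx", "dy", "dz": the shift along the world's x, y, z in mm; "rx", "ry", "rz": the turn, a rotation vector about the world's x, y, z in rad; "fingers": the closure, from -1 (fully open) to 1 (shut). A call has 1 to 8 rows; each row shifts and turns the commanded pose from where the row before left it; what a row does not reach is not made up. A row lasts 1/10 s, in which the tool goes at most 50 mm and 8.59 degrees, less where a joint would pass 70% of its speed; a pose out of reach is approached as far as the arm can. A call is refused whole if a number of a shift passes 50 or a number of a turn 0.15, either way. A call with a gripper value outside its range is refused whole. The fingers move at their own pace and stop on an object; "newtons" is the grip in N (left out, the last holds). Time passes only in rows, so rows that do not move let the fingers close. It gives the time, the measured TCP pose, the force and the opening at its end, in the units of the state.
- env.get_state(): the state, without advancing time (a new reading comes with each control period).
- read_camera(name): name is "scene" or "top"; returns a dict with "img" (480x640x3 uint8, red, green, blue), "intrinsics" (3x3 intrinsics, pixels), "k1" (the pictures are not rectified: a ray, as slopes to the right and down, at radius r is drawn at 1 + k1 r^2 times it, then the intrinsics apply), "extrinsics" (4x4, takes a point from camera to world coordinates). Camera axes: x right, y down, z forward; pixel columns grow to the right and rows downward; lengths in m; the calibration is good to about 2 mm. A picture is of the moment at which its call begins. There is no depth.
- job.hand_in(): hands the job in, once; it reports no verdict.
Trained networks look in the newest picture that a camera, given by its name, has taken for a name from the list of things; names that differ only in an ending like _2 or _b are one class to them, and where a whole thing is asked for, a point or a joint stands for the part that bears it (a point fixed in the world has none). Each returns a list of dicts, best first, with "confidence" (0 to 1); they miss things now and then, are a little off and sometimes report something else, mostly with a low value. They report only what shows in the picture. A call takes as long as a camera call.
- cut_out(target, camera): "region" (480x640 bool, what is visible of it) and "extent" ([left, top, right, bottom] in pixels, round what is visible of it).
The state is a dict: "clock": time; "joint_pos": joint angles; "qvel": joint speeds; "tau": joint torques, N m; "tcp_pos": TCP position; "orientation": TCP orientation; "wrist_force": force on the tool from outside, world axes, zero at the start; "ft_torque": the same for the moment, N m; "finger_gap": finger opening in m.
Only numpy, scipy, OpenCV 4.12 (cv2) and the standard library are available. Lean on these libraries where they do the work, as an engineer would, in place of code of your own. Each camera call takes 0.05 s, during which the arm holds its last target. There are 200 camera calls.

### The job

On the watchmaker's bench, open the dust-proof case with the blue lid: press the front of its lid down once with a fingertip, right in to the stop, then take the finger away so that the push-push latch lets go and the lid pops up by itself. Keep clear and watch it for two seconds or more to be sure it stays fully open; do not push the risen lid down again. Leave the orange and grey cases shut and do not lift or disturb the loose things around them.

Things in the scene. Friction and masses are not known exactly. Their poses are not given: they have to be found in the camera images.
- case_blue: white plastic case with a blue lid, holding a brass watch movement; 100 mm front to back, 110 mm wide, 58 mm high with the lid shut; fixed to the bench. Origin: centre of its underside; its x axis points from the front (free edge of the lid) to the back (hinge), z up. The free edge of all three cases looks roughly towards the robot
- case_orange: the same case with an orange lid; leave shut
- case_grey: the same case with a grey lid; leave shut
- lid_blue (a joint): angle of the blue lid, rad: about 0 latched shut (top face level, 58 mm above the bench), negative pressed in, 1.2 fully open. Pressed 8 mm or more in at the press spot (2 to 3 N; hard stop at about 10 mm) and let go, the lid is swung up by a damped spring in 1 to 2 s and stays; pressed less far, it only comes back. The next full press latches it shut again
- lid_orange (a joint): angle of the orange lid, as for the blue one; 0 is shut
- lid_grey (a joint): angle of the grey lid, as for the blue one; 0 is shut
- blue_press (a point): press spot on the blue lid: a round black rubber dot, 20 mm across, on the top face and centre line, 18 mm behind the free front edge, 80 mm in front of the hinge; moves with the lid, whose x axis runs from free edge to hinge and z out of its top face
- blue_hinge (a point): middle of the blue lid's hinge line at the back of the case, 55 mm above the bench; the hinge runs along the case's y axis. The lid reaches 98 mm forward of it, so its free edge stands about 145 mm above the bench when open
- die_a: loose aluminium casing die, 28 mm across, 22 mm high, standing between two cases; origin: centre of its underside
- die_b: another die of the same size, between the other two cases
- loupe: black eye loupe, 36 mm across, 30 mm high, standing on its wide end between and a little in front of the cases; origin: centre of its underside
- screwdriver: small screwdriver with a yellow handle, 130 mm long, lying to the left of the cases; origin under its middle
- oil_jar: small jar with a red cap, 36 mm across, 45 mm high, between and a little in front of the cases; origin: centre of its underside
- blower: black rubber hand blower, 52 mm across, 95 mm high, standing behind the cases; origin: centre of its underside
- parts_dish: white ceramic dish, 60 mm across, 18 mm high, behind the cases; origin: centre of its underside

How it is judged:
On the way, in this order (a step that is already met when the one before it is completed fails the run):
1. the blue lid is pressed in past its latch with the fingers (value of joint lid_blue below -0.05 rad and contact force between the fingers and case_blue above 0.3 N).
2. the blue lid has popped fully up and stands open for two seconds with the robot clear of it (value of joint lid_blue above 1.05 rad and contact force between each of the arm, the fingers and case_blue below 0.1 N), for 2 s.
At the end, for the whole second after the job is handed in: The blue lid stands open at more than 1.05 rad and still, after standing untouched for 2 s; the orange and grey lids are shut (under 0.05 rad); every loose thing is within 15 mm of its starting place (value of joint lid_blue above 1.05 rad and velocity of joint lid_blue between -0.05 and 0.05 rad/s and value of joint each of lid_orange, lid_grey below 0.05 rad and distance of each of die_a, die_b, loupe, screwdriver, oil_jar, blower, parts_dish from where it was at the start of the episode below 0.015 m).
It fails at once if the popped-up blue lid is pushed down again (value of joint lid_blue above 0.3 rad and velocity of joint lid_blue below -0.25 rad/s and contact force between any of the fingers, the arm and case_blue above 0.5 N).
It fails at once if the orange or grey lid is pressed in or popped open (value of joint any of lid_orange, lid_grey below -0.03 rad or value of joint any of lid_orange, lid_grey above 0.08 rad).
It fails at once if a loose thing is lifted, carried or pushed more than 15 mm (distance of any of die_a, die_b, loupe, screwdriver, oil_jar, blower, parts_dish from where it was at the start of the episode above 0.015 m).
It also fails if it takes over 40 s, if anything falls off the work surface, if the arm or the gripper's body presses on something with over 40 N, if the wrist force passes 120 N, or if a joint passes its speed limit or range.

## Working session

There is one attempt and no reset: what is moved stays moved. The work goes in short steps, Python scripts to look and compute and a tool call to move; the robot and the scene stay as the last step left them, time stands still between calls to the robot, and variables do not carry over. Pictures are saved under pics/ and viewed, about 8 in all and at most 12, crops included, and the job is handed in when it is done.

Besides the shell and the picture viewer there is one more tool, called as a command line: name --argument value ..., lists and objects as JSON in quotes. servo_tool: Moves the arm, as the interface text tells. Its arguments: {"type":"object","properties":{"deltas":{"type":"array"},"newtons":{"type":"number"}},"required":["deltas"]}

```bash
mkdir -p pics; cat > h.py <<'E'
import numpy as np,cv2
from workcell import env, read_camera, job, cut_out
def ray(c,uv):
    K=np.array(c["intrinsics"]);k=c["k1"];T=np.array(c["extrinsics"])
    d=np.array([(uv[0]-K[0,2])/K[0,0],(uv[1]-K[1,2])/K[1,1]]);s=d.copy()
    for _ in range(20): s=d/(1+k*(s@s))
    return T[:3,3],T[:3,:3]@np.array([s[0],s[1],1])
def at_z(c,uv,z):
    o,r=ray(c,uv);return o+r*(z-o[2])/r[2]
def save(c,n): cv2.imwrite(f"pics/{n}.png",c["img"][:,:,::-1])
E
python3 - <<'E'
from h import *
s=env.get_state();print(s)
for n in("top","scene"):
    c=read_camera(n);save(c,n+"0");print(n,np.round(c["extrinsics"],3).tolist())
    for t in("blue_press","lid_blue","case_blue"):
        for d in cut_out(t,n)[:2]:
            v,u=np.nonzero(d["region"]);m=(u.mean(),v.mean())
            print(t,round(d["confidence"],2),d["extent"],np.round(m,1),np.round(at_z(c,m,.058),4))
E
```

```text
{'clock': 0.0, 'joint_pos': array([1.00842198e+00, 3.14012594e-01, 4.49462030e-02, 1.30359314e+00,
       3.79531006e-05, 1.43119585e+00]), 'qvel': array([ 0.00191458,  0.00046246,  0.00087513, -0.00118306, -0.00033216,
        0.00036626]), 'tau': array([ 7.29208168e-04, -4.80626929e+01,  2.98531401e+01,  1.93156314e-02,
       -1.40462471e-04,  1.83494819e-05]), 'tcp_pos': array([0.23570933, 0.52404094, 0.30298841]), 'orientation': array([-3.38127299e-04,  2.09816090e-01,  9.77740426e-01, -8.68279550e-04]), 'wrist_force': array([ 0.43387492, -0.49572862,  0.30922959]), 'ft_torque': array([ 0.01063919,  0.0017879 , -0.04461516]), 'finger_gap': 0.08580675078801593}
top [[-0.014, -0.991, 0.133, 0.428], [-1.0, 0.013, -0.008, 0.059], [0.006, -0.133, -0.991, 1.171], [0.0, 0.0, 0.0, 1.0]]
blue_press 0.81 [420.6, 193.2, 484.9, 249.2] [450.1 221.3] [ 0.6099 -0.2411  0.058 ]
lid_blue 0.88 [419.9, 194.3, 479.4, 249.9] [450.2 221.3] [ 0.61   -0.2412  0.058 ]
case_blue 0.97 [416.2, 187.5, 480.0, 254.7] [448.4 221. ] [ 0.6106 -0.2375  0.058 ]
case_blue 0.64 [298.9, 207.7, 357.6, 265.6] [326.6 234.5] [0.5855 0.0158 0.058 ]
scene [[0.826, 0.372, -0.424, 1.012], [0.564, -0.518, 0.643, -0.56], [0.02, -0.77, -0.637, 0.686], [0.0, 0.0, 0.0, 1.0]]
blue_press 0.87 [160.0, 329.1, 264.5, 416.6] [209.9 370.8] [ 0.6149 -0.2494  0.058 ]
blue_press 0.43 [173.1, 273.1, 192.9, 291.7] [182.1 281.7] [ 0.4562 -0.1466  0.058 ]
lid_blue 0.63 [160.0, 329.0, 268.3, 415.8] [210.1 370.8] [ 0.6151 -0.2492  0.058 ]
case_blue 0.8 [160.0, 334.0, 263.6, 440.4] [215.2 383.3] [ 0.6349 -0.2603  0.058 ]
```

```bash
python3 - <<'E'
import cv2
a=cv2.imread("pics/top0.png");cv2.imwrite("pics/top0c.png",cv2.resize(a[150:300,240:500],None,fx=3,fy=3,interpolation=2))
E
```

```text
(no output)
```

View pics/top0.png

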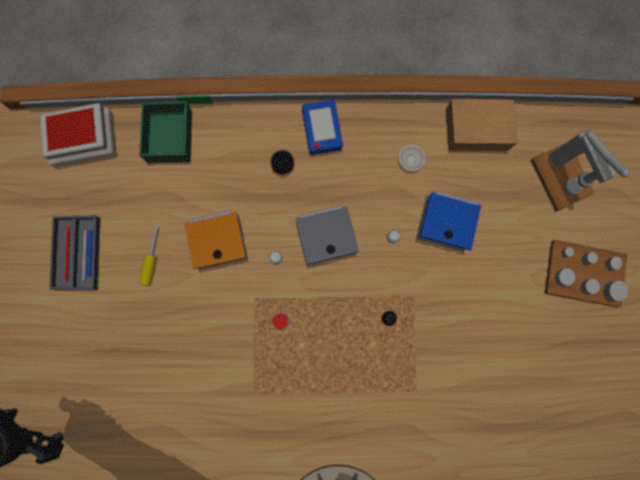

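View pics/scene0.png

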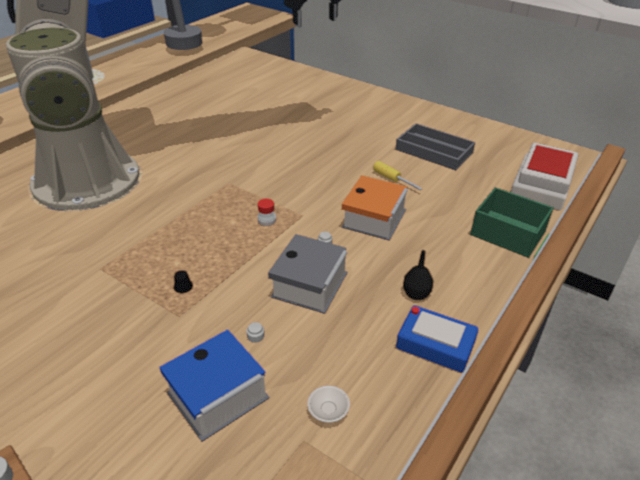

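View pics/top0c.png

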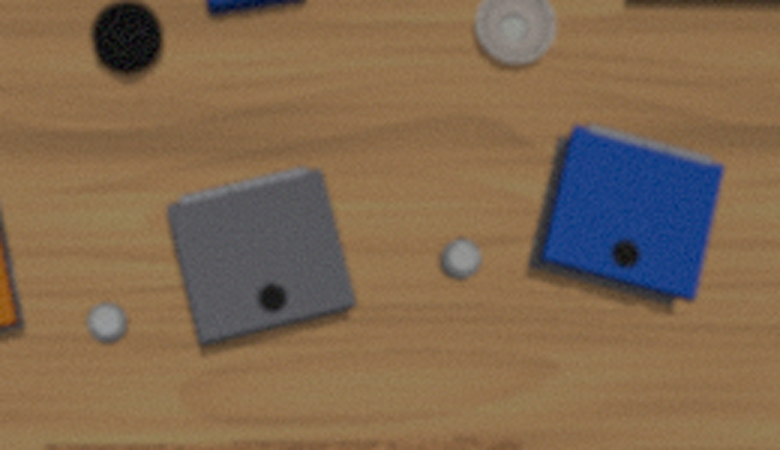

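The top view shows the blue lid at the right, with its dot at about (448.3, 234). The scene view shows the dot at about (201, 354). The loose dies, loupe, dish, jar and blower are all well clear of the route at height.

```bash
cat >> h.py <<'E'
def dot(c,u,v,r=12):
    p=c["img"][v-r:v+r,u-r:u+r].astype(int);m=(p.max(2)<60)
    n,l,s,ce=cv2.connectedComponentsWithStats(m.astype(np.uint8))
    i=1+min(range(n-1),key=lambda i:np.hypot(*(ce[i+1]-r))-s[i+1,4]*.05)
    return ce[i]+[u-r,v-r],s[i,4]
E
python3 - <<'E'
from h import *
R=[]
for n,u,v in(("top",448,234),("scene",201,354)):
    c=read_camera(n);p,a=dot(c,u,v);print(n,p,a,np.round(at_z(c,p,.058),4));R.append(ray(c,p))
A=[];b=[]
for o,r in R:
    r=r/np.linalg.norm(r);P=np.eye(3)-np.outer(r,r);A.append(P);b.append(P@o)
print("triang",np.linalg.lstsq(np.vstack(A),np.hstack(b),rcond=None)[0])
c=read_camera("top")
for q in((432.3,192.7),(480.7,205),(471.3,249.5),(421.5,237)):print(np.round(at_z(c,q,.058),4))
E
```

```text
top [448. 234.] 45 [ 0.5834 -0.2353  0.058 ]
scene [200.43956044 354.03296703] 91 [ 0.5839 -0.2358  0.058 ]
triang [ 0.58348504 -0.23549791  0.05744086]
[ 0.6708 -0.2064  0.058 ]
[ 0.6439 -0.3084  0.058 ]
[ 0.5505 -0.283   0.058 ]
[ 0.5779 -0.1795  0.058 ]
```

servo_tool --deltas '[{"dx": 10, "dy": -24, "fingers": 1}, {"dx": 20, "dy": -44}, {"dx": 20, "dy": -44}, {"dx": 20, "dy": -44}, {"dx": 20, "dy": -44}, {"dx": 20, "dy": -44}, {"dx": 20, "dy": -44}, {"dx": 20, "dy": -44}]' --newtons 20

```text
invalid input at $.deltas[0]: expected keys dx, dy, dz, rx, ry, rz, fingers
```

The two cameras agree to within 1 mm: dot at (0.5835, -0.2355), triangulated z 57.4 mm against the stated 58. The lid outline measures about 98 x 105 mm, which also fits. Every row needs all seven keys.

servo_tool --deltas '[{"dx": 10, "dy": -24, "dz": 0, "rx": 0, "ry": 0, "rz": 0, "fingers": 1}, {"dx": 20, "dy": -44, "dz": 0, "rx": 0, "ry": 0, "rz": 0, "fingers": 1}, {"dx": 20, "dy": -44, "dz": 0, "rx": 0, "ry": 0, "rz": 0, "fingers": 1}, {"dx": 20, "dy": -44, "dz": 0, "rx": 0, "ry": 0, "rz": 0, "fingers": 1}, {"dx": 20, "dy": -44, "dz": 0, "rx": 0, "ry": 0, "rz": 0, "fingers": 1}, {"dx": 20, "dy": -44, "dz": 0, "rx": 0, "ry": 0, "rz": 0, "fingers": 1}, {"dx": 20, "dy": -44, "dz": 0, "rx": 0, "ry": 0, "rz": 0, "fingers": 1}, {"dx": 20, "dy": -44, "dz": 0, "rx": 0, "ry": 0, "rz": 0, "fingers": 1}]' --newtons 20

```text
clock: 1.35
tcp_pos: [0.3863, 0.1906, 0.3043]
orientation: [0.001, 0.21, 0.978, 0.0]
wrist_force: [1.0, 0.1, -0.0]
finger_gap: 0.0002
```

servo_tool --deltas '[{"dx": 20, "dy": -44, "dz": 0, "rx": 0, "ry": 0, "rz": 0, "fingers": 1}, {"dx": 20, "dy": -44, "dz": 0, "rx": 0, "ry": 0, "rz": 0, "fingers": 1}, {"dx": 20, "dy": -44, "dz": 0, "rx": 0, "ry": 0, "rz": 0, "fingers": 1}, {"dx": 20, "dy": -44, "dz": 0, "rx": 0, "ry": 0, "rz": 0, "fingers": 1}, {"dx": 20, "dy": -44, "dz": 0, "rx": 0, "ry": 0, "rz": 0, "fingers": 1}, {"dx": 20, "dy": -44, "dz": 0, "rx": 0, "ry": 0, "rz": 0, "fingers": 1}, {"dx": 20, "dy": -44, "dz": 0, "rx": 0, "ry": 0, "rz": 0, "fingers": 1}, {"dx": 20, "dy": -44, "dz": 0, "rx": 0, "ry": 0, "rz": 0, "fingers": 1}]'

```text
clock: 2.15
tcp_pos: [0.5465, -0.1617, 0.3041]
orientation: [0.0, 0.21, 0.978, 0.0]
wrist_force: [1.3, 0.7, 0.4]
finger_gap: 0.0005
```

servo_tool --deltas '[{"dx": 19, "dy": -37, "dz": 0, "rx": 0, "ry": 0, "rz": 0, "fingers": 1}, {"dx": 18, "dy": -37, "dz": 0, "rx": 0, "ry": 0, "rz": 0, "fingers": 1}, {"dx": 0, "dy": 0, "dz": -40, "rx": 0, "ry": 0, "rz": 0, "fingers": 1}, {"dx": 0, "dy": 0, "dz": -40, "rx": 0, "ry": 0, "rz": 0, "fingers": 1}, {"dx": 0, "dy": 0, "dz": -40, "rx": 0, "ry": 0, "rz": 0, "fingers": 1}, {"dx": 0, "dy": 0, "dz": -30, "rx": 0, "ry": 0, "rz": 0, "fingers": 1}, {"dx": 0, "dy": 0, "dz": 0, "rx": 0, "ry": 0, "rz": 0, "fingers": 1}, {"dx": 0, "dy": 0, "dz": 0, "rx": 0, "ry": 0, "rz": 0, "fingers": 1}]'

```text
clock: 2.95
tcp_pos: [0.5829, -0.2336, 0.1542]
orientation: [-0.0, 0.21, 0.978, 0.0]
wrist_force: [-0.3, 0.3, 1.5]
finger_gap: 0.0001
```

```bash
python3 - <<'E'
from h import *
print(env.get_state()["tcp_pos"],env.get_state()["wrist_force"])
a=read_camera("scene")["img"][280:430,110:310];b=read_camera("top")["img"][160:310,350:550]
cv2.imwrite("pics/near.png",cv2.resize(np.hstack([a,b])[:,:,::-1],None,fx=2,fy=2,interpolation=2))
E
```

```text
[ 0.58287721 -0.23357266  0.15417821] [-0.33499591  0.31293433  1.45254225]
```

View pics/near.png

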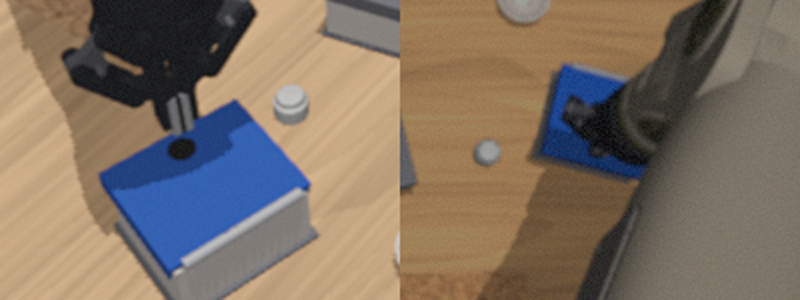

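The shut fingertips stand right above the dot: in the left half, tips at about (180, 130) and dot at (181, 149). Next I lower in small steps and watch the force.

servo_tool --deltas '[{"dx": 0, "dy": -1, "dz": -18, "rx": 0, "ry": 0, "rz": 0, "fingers": 1}, {"dx": 0, "dy": 0, "dz": -5, "rx": 0, "ry": 0, "rz": 0, "fingers": 1}, {"dx": 0, "dy": 0, "dz": -3, "rx": 0, "ry": 0, "rz": 0, "fingers": 1}, {"dx": 0, "dy": 0, "dz": -2, "rx": 0, "ry": 0, "rz": 0, "fingers": 1}, {"dx": 0, "dy": 0, "dz": -2, "rx": 0, "ry": 0, "rz": 0, "fingers": 1}, {"dx": 0, "dy": 0, "dz": 0, "rx": 0, "ry": 0, "rz": 0, "fingers": 1}]'

```text
clock: 3.65
tcp_pos: [0.5835, -0.2349, 0.1246]
orientation: [0.001, 0.21, 0.978, -0.0]
wrist_force: [-0.2, -1.1, 3.0]
finger_gap: 0.0001
```

Contact, with the tips at about 51.6 mm (roughly 6.4 mm in). I continue in small steps to the stop.

servo_tool --deltas '[{"dx": 0, "dy": 0, "dz": -2, "rx": 0, "ry": 0, "rz": 0, "fingers": 1}, {"dx": 0, "dy": 0, "dz": -1, "rx": 0, "ry": 0, "rz": 0, "fingers": 1}, {"dx": 0, "dy": 0, "dz": 0, "rx": 0, "ry": 0, "rz": 0, "fingers": 1}]'

```text
clock: 3.95
tcp_pos: [0.5836, -0.2349, 0.1214]
orientation: [0.001, 0.21, 0.978, -0.0]
wrist_force: [1.5, -1.4, 4.4]
finger_gap: 0.0003
```

servo_tool --deltas '[{"dx": 0, "dy": 0, "dz": -1, "rx": 0, "ry": 0, "rz": 0, "fingers": 1}, {"dx": 0, "dy": 0, "dz": 0, "rx": 0, "ry": 0, "rz": 0, "fingers": 1}]'

```text
clock: 4.15
tcp_pos: [0.5836, -0.2349, 0.1212]
orientation: [0.001, 0.21, 0.978, -0.0]
wrist_force: [0.4, 0.4, 9.0]
finger_gap: -0.0002
```

The force jumped to 9 N with almost no travel, so that is the stop (tips at 48.2 mm, about 10 mm in). Now retreat quickly, up and towards the robot, then wait.

servo_tool --deltas '[{"dx": 0, "dy": 0, "dz": 40, "rx": 0, "ry": 0, "rz": 0, "fingers": 1}, {"dx": -25, "dy": 7, "dz": 42, "rx": 0, "ry": 0, "rz": 0, "fingers": 1}, {"dx": -35, "dy": 10, "dz": 30, "rx": 0, "ry": 0, "rz": 0, "fingers": 1}, {"dx": -35, "dy": 10, "dz": 30, "rx": 0, "ry": 0, "rz": 0, "fingers": 1}, {"dx": -35, "dy": 20, "dz": 20, "rx": 0, "ry": 0, "rz": 0, "fingers": 1}, {"dx": -15, "dy": 45, "dz": 0, "rx": 0, "ry": 0, "rz": 0, "fingers": 1}, {"dx": -5, "dy": 45, "dz": 0, "rx": 0, "ry": 0, "rz": 0, "fingers": 1}, {"dx": 0, "dy": 45, "dz": 0, "rx": 0, "ry": 0, "rz": 0, "fingers": 1}]'

```text
clock: 4.95
tcp_pos: [0.4312, -0.0513, 0.2818]
orientation: [-0.0, 0.211, 0.978, 0.0]
wrist_force: [-0.2, -0.2, -0.1]
finger_gap: 0.0002
```

servo_tool --deltas '[{"dx": 0, "dy": 45, "dz": 0, "rx": 0, "ry": 0, "rz": 0, "fingers": 1}, {"dx": 0, "dy": 45, "dz": 0, "rx": 0, "ry": 0, "rz": 0, "fingers": 1}, {"dx": 0, "dy": 0, "dz": 0, "rx": 0, "ry": 0, "rz": 0, "fingers": 1}, {"dx": 0, "dy": 0, "dz": 0, "rx": 0, "ry": 0, "rz": 0, "fingers": 1}, {"dx": 0, "dy": 0, "dz": 0, "rx": 0, "ry": 0, "rz": 0, "fingers": 1}, {"dx": 0, "dy": 0, "dz": 0, "rx": 0, "ry": 0, "rz": 0, "fingers": 1}, {"dx": 0, "dy": 0, "dz": 0, "rx": 0, "ry": 0, "rz": 0, "fingers": 1}, {"dx": 0, "dy": 0, "dz": 0, "rx": 0, "ry": 0, "rz": 0, "fingers": 1}]'

```text
clock: 5.75
tcp_pos: [0.433, 0.0365, 0.2819]
orientation: [-0.0, 0.211, 0.978, 0.0]
wrist_force: [0.6, -0.3, 0.4]
finger_gap: -0.0001
```

```bash
python3 - <<'E'
from h import *
c=read_camera("scene");save(c,"scene1");print(env.get_state()["clock"],env.get_state()["tcp_pos"])
E
```

```text
5.8 [0.43303777 0.03663813 0.28187472]
```

View pics/scene1.png

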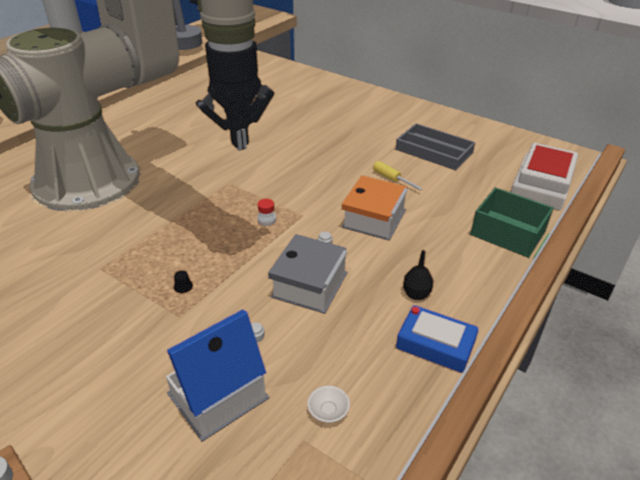

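The blue lid has risen (dot now at about (215, 345)), the other lids are shut, and the loose things are in place. I now wait about 3.2 s and compare pictures.

servo_tool --deltas '[{"dx": 0, "dy": 0, "dz": 0, "rx": 0, "ry": 0, "rz": 0, "fingers": 1}, {"dx": 0, "dy": 0, "dz": 0, "rx": 0, "ry": 0, "rz": 0, "fingers": 1}, {"dx": 0, "dy": 0, "dz": 0, "rx": 0, "ry": 0, "rz": 0, "fingers": 1}, {"dx": 0, "dy": 0, "dz": 0, "rx": 0, "ry": 0, "rz": 0, "fingers": 1}, {"dx": 0, "dy": 0, "dz": 0, "rx": 0, "ry": 0, "rz": 0, "fingers": 1}, {"dx": 0, "dy": 0, "dz": 0, "rx": 0, "ry": 0, "rz": 0, "fingers": 1}, {"dx": 0, "dy": 0, "dz": 0, "rx": 0, "ry": 0, "rz": 0, "fingers": 1}, {"dx": 0, "dy": 0, "dz": 0, "rx": 0, "ry": 0, "rz": 0, "fingers": 1}]'

```text
clock: 6.6
tcp_pos: [0.4329, 0.0374, 0.2819]
orientation: [-0.0, 0.21, 0.978, 0.0]
wrist_force: [0.2, 0.4, -0.7]
finger_gap: 0.0002
```

```bash
python3 - <<'E'
from h import *
c=read_camera("scene");save(c,"scene2");print(env.get_state()["clock"])
E
```

```text
6.65
```

servo_tool --deltas '[{"dx": 0, "dy": 0, "dz": 0, "rx": 0, "ry": 0, "rz": 0, "fingers": 1}, {"dx": 0, "dy": 0, "dz": 0, "rx": 0, "ry": 0, "rz": 0, "fingers": 1}, {"dx": 0, "dy": 0, "dz": 0, "rx": 0, "ry": 0, "rz": 0, "fingers": 1}, {"dx": 0, "dy": 0, "dz": 0, "rx": 0, "ry": 0, "rz": 0, "fingers": 1}, {"dx": 0, "dy": 0, "dz": 0, "rx": 0, "ry": 0, "rz": 0, "fingers": 1}, {"dx": 0, "dy": 0, "dz": 0, "rx": 0, "ry": 0, "rz": 0, "fingers": 1}, {"dx": 0, "dy": 0, "dz": 0, "rx": 0, "ry": 0, "rz": 0, "fingers": 1}, {"dx": 0, "dy": 0, "dz": 0, "rx": 0, "ry": 0, "rz": 0, "fingers": 1}]'

```text
clock: 7.45
tcp_pos: [0.4329, 0.0374, 0.2819]
orientation: [-0.0, 0.21, 0.978, 0.0]
wrist_force: [-0.8, -0.2, 0.1]
finger_gap: 0.0001
```

servo_tool --deltas '[{"dx": 0, "dy": 0, "dz": 0, "rx": 0, "ry": 0, "rz": 0, "fingers": 1}, {"dx": 0, "dy": 0, "dz": 0, "rx": 0, "ry": 0, "rz": 0, "fingers": 1}, {"dx": 0, "dy": 0, "dz": 0, "rx": 0, "ry": 0, "rz": 0, "fingers": 1}, {"dx": 0, "dy": 0, "dz": 0, "rx": 0, "ry": 0, "rz": 0, "fingers": 1}, {"dx": 0, "dy": 0, "dz": 0, "rx": 0, "ry": 0, "rz": 0, "fingers": 1}, {"dx": 0, "dy": 0, "dz": 0, "rx": 0, "ry": 0, "rz": 0, "fingers": 1}, {"dx": 0, "dy": 0, "dz": 0, "rx": 0, "ry": 0, "rz": 0, "fingers": 1}, {"dx": 0, "dy": 0, "dz": 0, "rx": 0, "ry": 0, "rz": 0, "fingers": 1}]'

```text
clock: 8.25
tcp_pos: [0.4329, 0.0374, 0.2819]
orientation: [-0.0, 0.21, 0.978, 0.0]
wrist_force: [0.3, -0.4, 0.3]
finger_gap: 0.0005
```

servo_tool --deltas '[{"dx": 0, "dy": 0, "dz": 0, "rx": 0, "ry": 0, "rz": 0, "fingers": 1}, {"dx": 0, "dy": 0, "dz": 0, "rx": 0, "ry": 0, "rz": 0, "fingers": 1}, {"dx": 0, "dy": 0, "dz": 0, "rx": 0, "ry": 0, "rz": 0, "fingers": 1}, {"dx": 0, "dy": 0, "dz": 0, "rx": 0, "ry": 0, "rz": 0, "fingers": 1}, {"dx": 0, "dy": 0, "dz": 0, "rx": 0, "ry": 0, "rz": 0, "fingers": 1}, {"dx": 0, "dy": 0, "dz": 0, "rx": 0, "ry": 0, "rz": 0, "fingers": 1}, {"dx": 0, "dy": 0, "dz": 0, "rx": 0, "ry": 0, "rz": 0, "fingers": 1}, {"dx": 0, "dy": 0, "dz": 0, "rx": 0, "ry": 0, "rz": 0, "fingers": 1}]'

```text
clock: 9.05
tcp_pos: [0.433, 0.0374, 0.2819]
orientation: [0.0, 0.21, 0.978, 0.0]
wrist_force: [-0.3, 0.3, -0.4]
finger_gap: -0.0002
```

```bash
python3 - <<'E'
from h import *
c=read_camera("scene");save(c,"scene3");print(env.get_state()["clock"])
I=[cv2.imread(f"pics/scene{i}.png") for i in(0,1,2,3)]
b=[x[290:450,140:300].astype(int) for x in I]
print("lid diff 1-2,2-3",[int((abs(b[i]-b[i+1]).max(2)>60).sum()) for i in(1,2)])
R=slice(100,460);d=abs(I[0].astype(int)-I[3]).max(2)>60;d[:,:300]&=False
print("diff right of col 300 vs start",int(d.sum()))
# dot ray meets circle r=.08 about hinge -> angle
p,a=dot(c,215,345);o,r=ray(c,p);ax=np.array([.963,-.27,0])
h=np.array([.5835,-.2355,.055])+.08*ax
for t in np.linspace(.8,1.4,13):
    q=h-ax*(.08*np.cos(t)-0.003*-np.sin(t)*-1)+np.array([0,0,.08*np.sin(t)+.003*np.cos(t)])
    rr=r/np.linalg.norm(r);print(round(t,2),round(1e3*np.linalg.norm(np.cross(q-o,rr)),1),end="; ")
t=cv2.hconcat([x[110:450,130:450] for x in (I[0],I[3])]);cv2.imwrite("pics/cmp.png",t)
E
```

```text
9.1
lid diff 1-2,2-3 [0, 0]
diff right of col 300 vs start 192
0.8 14.6; 0.85 13.4; 0.9 12.1; 0.95 10.7; 1.0 9.0; 1.05 7.3; 1.1 5.4; 1.15 3.3; 1.2 1.3; 1.25 1.6; 1.3 4.0; 1.35 6.6; 1.4 9.4;
```

View pics/cmp.png

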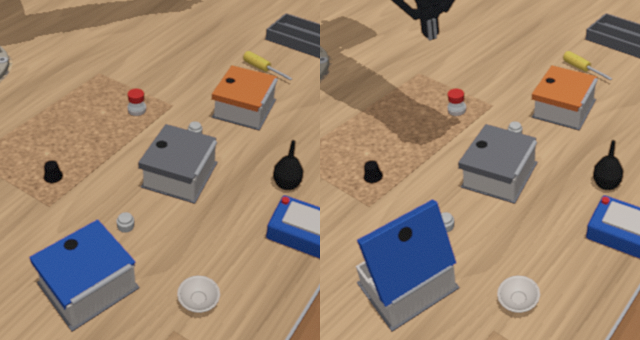

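Before (left) and after (right): the blue lid stands open at about 1.2 rad with no change since 5.8 s. The orange and grey lids are shut and the loose things are where they were. I'm handing in.

```bash
python3 -c "
from h import *
print(job.hand_in(),env.get_state()['clock'])"
```

```text
the job is handed in; nothing more can be done
the job is handed in; nothing more can be done
```

The blue case is open, and I've handed the job in; no verdict was reported. I pressed the rubber dot once with the shut fingertips, about 10 mm in. The stop showed as a 9 N reading with no further travel. I then drew the arm up and away, and the lid popped up by itself.

- **Blue lid:** measured from the camera, it stands at about 1.2 rad. The pictures at 5.8, 6.65 and 9.1 s show no change, so it stood still and untouched for over 3 s.
- **Other cases and loose things:** comparing pictures by eye before and after, the orange and grey lids are shut and the loose things are where they were. Die_a and die_b are partly hidden in that view, by the grey case and the raised lid, but the parts that show have not moved.
- **Unresolved check:** a pixel comparison of the right part of the scene showed 192 changed pixels. I put this down to the arm's shadow and the sensor, as nothing visible had moved, but I did not trace them.

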